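# Clear the bench pin, slide it out to its line and hold it for clamping

## Task

Get the jeweller's bench pin ready to be clamped: first take the silver cuff bracelet off it and hang the cuff over the bar of the brass T-stand, crown up, with the bar inside the cuff. Then slide the wooden pin out along the step, without lifting it off, until the dark line across it lies right over the step's front edge, square to the edge. The nose outweighs the tongue there, so finish while holding it flat on the step and at rest so that it cannot tip: do not let go of it, and leave the clamp, hammer and pot alone.

Things in the scene. Friction and masses are not known exactly. Their poses are not given: they have to be found in the camera images.
- step: Fixed block of medium-brown wood on the dark bench, 240 (x) by 280 (y) by 60 mm high; origin at the centre of its underside. Its own +x points roughly away from the robot, towards its front edge. It may stand left or right, turned up to 0.25 rad.
- step_edge (a point): Middle of the step's top front edge: 120 mm along the step's x from its centre, 60 mm up; the axes are the step's.
- pin: Loose pale beech bench pin, about 0.23 kg, flat on the step, 250 mm long (x), 18 mm thick; origin: centre of its underside. Nose (+x, away from the robot): 90 mm wide, x -25 to +125 mm, V-notch in its end; it starts 25 to 60 mm past the step's front edge, up to 0.12 rad out of square. Tongue: 50 mm wide, x -125 to -25 mm.
- pin_line (a point): Middle of the dark line (4 mm wide, across the pin's top and sides), taken at the pin's underside: pin x = -13 mm, 138 mm behind the nose's end. The axes are the pin's. The balance point lies about 22 mm on the nose side of the line, so with the line at the step's edge the pin tips unless it is held.
- pin_tongue (a point): Top of the tongue, on the pin's centre line at pin x = -80 mm, 18 mm above the step: a good place to grip across the 50 mm width or to press.
- cuff: Loose silver cuff bracelet, about 0.11 kg: an open C of band 4 mm thick and 30 mm wide (its y), 68 mm across (x), 56 mm high; origin on the underside, midway between its ends. It starts standing on its two ends on the pin's nose, turned up to 1.2 rad; the gap between the ends is 30 mm clear. Grip it from above across its 30 mm width near the crown.
- cuff_crown (a point): Inner underside of the cuff's crown: 52 mm above the cuff's origin (4 mm below its top); it rests on the bar when hung.
- stand: Fixed T-stand: wooden base 120 (x) by 100 (y) by 16 mm, brass post 12 mm thick in the middle, brass bar across the top along the stand's y. Origin at the centre of its underside. On the other side of the bench from the step, turned up to 0.5 rad.
- stand_bar (a point): Centre of the bar's axis, 135 mm up, over the post. The bar is 14 mm thick, level, 220 mm long along the stand's y, with 17 mm balls at its two free ends; the axes are the stand's. The cuff goes over it from above, the cuff's y along the bar, on either side of the post.
- clamp: Bystander: blue G-clamp lying flat, 75 by 140 mm, 18 mm high; origin under its middle.
- hammer: Bystander: small hammer with a pale wooden handle lying along its x, 220 mm long; origin under its middle.
- pot: Bystander: open blue plastic pot, 64 mm across, 45 mm high; origin at the centre of its underside.
Mind the look-alikes: they are no part of the job. Leave any blue or turquoise look-alike of the stand alone. What is shaped like the cuff but pink or red is not meant.

How it is judged:
On the way, in this order (a step that is already met when the one before it is completed fails the run):
1. the cuff hangs by its crown on the stand's bar, let go (x of cuff_crown in the frame of stand_bar between -0.015 and 0.015 m and y of cuff_crown in the frame of stand_bar between -0.1 and 0.1 m and z of cuff_crown in the frame of stand_bar between 0 and 0.014 m and angle between cuff's own z axis and vertical below 0.5 rad and contact force between cuff and stand above 0.2 N and contact force between cuff and the arm below 0.1 N and contact force between cuff and the fingers below 0.1 N and linear speed of cuff below 0.05 m/s), for 0.3 s.
2. the pin's line is at the step's front edge, the pin flat, square and held (x of pin_line in the frame of step_edge between -0.005 and 0.005 m and y of pin_line in the frame of step_edge between -0.1 and 0.1 m and z of pin_line in the frame of step_edge between -0.004 and 0.004 m and angle between the x axis of pin and the x axis of step, either way round below 0.1 rad and angle between pin's own z axis and vertical below 0.05 rad and contact force between any of the fingers, the arm and pin above 0.5 N and linear speed of pin below 0.02 m/s and contact force between pin and clamp below 0.1 N and contact force between pin and hammer below 0.1 N and contact force between pin and pot below 0.1 N and contact force between pin and cuff below 0.1 N), for 0.2 s.
At the end, for the whole second after the job is handed in: Pin held by the robot (over 0.5 N), at rest, flat on the step (4 mm, 0.05 rad), its line within 5 mm of the front edge and 100 mm of the edge's middle, square within 0.1 rad, touched by no other loose thing. Cuff hangs let go on the bar: crown within 15 mm of its axis, tilt under 0.5 rad (all of step 1 and all of step 2); the arm keeps its last pose, push and grip.
It fails at once if the pin tips by more than 0.2 rad (angle between pin's own z axis and vertical above 0.2 rad).
It fails at once if the pin is lifted more than 20 mm off the step (z of pin in the frame of step above 0.08 m).
It fails at once if the clamp, the hammer or the pot is moved more than 30 mm or the pot is tipped over (distance of any of clamp, hammer, pot from where it was at the start of the episode above 0.03 m or angle between pot's own z axis and vertical above 0.5 rad).
It also fails if it takes over 64 s, if anything falls off the work surface, if the arm or the gripper's body presses on something with over 40 N, if the wrist force passes 120 N, or if a joint passes its speed limit or range.

## Robot

A 7-joint arm with a two-finger parallel gripper is mounted at the origin on the work surface. World frame = base frame: x ahead of the robot, y to its left, z up, the work surface at z = 0. Lengths are in m, angles in rad, forces in N, time in s.
With the tool pointing down it reaches from about 0.425 to 0.875 m from the base axis. Payload 4.7 kg.
Tool frame: the origin (TCP) lies on the mounting face of the last link; the fingertips stand 182 mm ahead of it and the grasp point (between the pads) lies 164 mm ahead of it; x points along the fingers, y is the direction in which the jaws open and shut, and the axes are right-handed (so a half turn about x gives the same grasp; the last joint's range is limited). The gripper opens to 87 mm and grips with 3 to 60 N. Pads are 19 mm wide; open, the fingers measure 117 mm over their backs; the gripper's body (75 mm by 190 mm) begins 51 mm behind the grasp point.
Start: joints at [-1.274, 0.321, -0.07, 1.45, 0.023, 1.371, -0.057], TCP at [0.181, 0.624, 0.405] pointing down, gripper open.
Joint ranges: [-2.86, 2.86], [-0.3, 2.09], [-1.38, 1.24], [0.06, 2.45], [-1.56, 4.7], [0.09, 2.05], [-2.69, 2.69]. Speed limits (rad/s): [2.57, 2.57, 3.14, 3.14, 3.14, 3.14, 3.14].

## Interface

Orientations are given as a rotation vector (axis times angle).
In Python, from bench import monitor, get_image, ctrl gives the robot as it stands.
- The arm moves only by the shell command python3 -m creep 'ROWS' [FORCE]. ROWS is JSON, a list of rows, each a list of 7 numbers: the shift along the tool's x, y, z in mm, then the turn, a rotation vector about the tool's x, y, z in rad, then the finger opening in mm, from 0 to 87. A call has 1 to 5 rows; each row shifts and turns the commanded pose from where the row before left it, along the tool's axes as they then stand; what a row does not reach is not made up. A row lasts 1/10 s, in which the tool goes at most 50 mm and 8.59 degrees, less where a joint would pass 70% of its speed; a pose out of reach is approached as far as the arm can. A call is refused whole if a number of a shift passes 50 or a number of a turn 0.15, either way. A call with a gripper value outside its range is refused whole. The fingers move at their own pace and stop on an object; FORCE is the grip in N (left out, the last holds). Time passes only in rows, so rows that do not move let the fingers close. It gives the time, the measured TCP pose, the force and the opening at its end, in the units of the state.
- monitor.get_state(): the state, without advancing time (a new reading comes with each control period).
- get_image(name): name is "scene" or "top"; returns a dict with "img" (384x512x3 uint8, red, green, blue), "mtx" (3x3 intrinsics, pixels), "view" (4x4, takes a point from world to camera coordinates). Camera axes: x right, y up, looking along -z (the intrinsics and any distortion apply to the point x, -y, -z); pixel columns grow to the right and rows downward; lengths in m; the calibration is good to about 2 mm. A picture is of the moment at which its call begins. There is no depth.
- ctrl.close_job(): hands the job in, once; it reports no verdict.
The state is a dict: "time": time; "joint_positions": joint angles; "qd": joint speeds; "joint_torque": joint torques, N m; "position": TCP position; "tool_rot": TCP orientation; "ft_force": force on the tool from outside, world axes, zero at the start; "torque": the same for the moment, N m; "grip_width": opening from 0.0 (shut) to 1.0 (fully open).
Only numpy, scipy, OpenCV 4.12 (cv2) and the standard library are available. Lean on these libraries where they do the work, as an engineer would, in place of code of your own. Each camera call takes 0.05 s, during which the arm holds its last target.

## Working session

There is one attempt and no reset: what is moved stays moved. The work goes in short steps, Python scripts to look and compute and a shell command to move; the robot and the scene stay as the last step left them, time stands still between calls to the robot, and variables do not carry over. Pictures are saved under pics/ and viewed, and the job is handed in when it is done.

```bash
ls; mkdir -p pics; python3 - <<'E'
from bench import monitor,get_image
import cv2,numpy as np
for n in ("scene","top"):
    d=get_image(n); cv2.imwrite(f"pics/{n}0.png",cv2.resize(d["img"][:,:,::-1],(800,600),interpolation=cv2.INTER_CUBIC))
    print(n,np.round(d["mtx"],1).tolist(),np.round(d["view"],4).tolist(),[k for k in d])
s=monitor.get_state();print({k:np.round(v,3).tolist() for k,v in s.items()})
E
```

```text
pics
scene [[448.4, 0.0, 250.6], [0.0, 448.4, 194.4], [0.0, 0.0, 1.0]] [[0.6877, 0.7259, -0.0121, -0.3548], [-0.598, 0.5758, 0.5576, 0.2424], [0.4117, -0.3762, 0.83, -1.6683], [0.0, 0.0, 0.0, 1.0]] ['img', 'mtx', 'view']
top [[405.0, 0.0, 254.7], [0.0, 405.0, 186.9], [0.0, 0.0, 1.0]] [[0.0022, -0.9996, 0.0287, -0.0112], [0.9913, 0.006, 0.1315, -0.5199], [-0.1316, 0.0281, 0.9909, -1.1414], [0.0, 0.0, 0.0, 1.0]] ['img', 'mtx', 'view']
{'time': 0.1, 'joint_positions': [-1.274, 0.322, -0.07, 1.452, 0.023, 1.371, -0.057], 'qd': [0.001, -0.001, -0.001, -0.003, 0.0, 0.002, -0.001], 'joint_torque': [-0.001, -49.257, -0.406, -31.34, -0.064, 0.039, 0.0], 'position': [0.181, 0.624, 0.404], 'tool_rot': [0.221, 1.56, -0.223], 'ft_force': [-0.196, -0.819, -0.134], 'torque': [-0.046, -0.019, -0.013], 'grip_width': 1.002}
```

View pics/scene0.png

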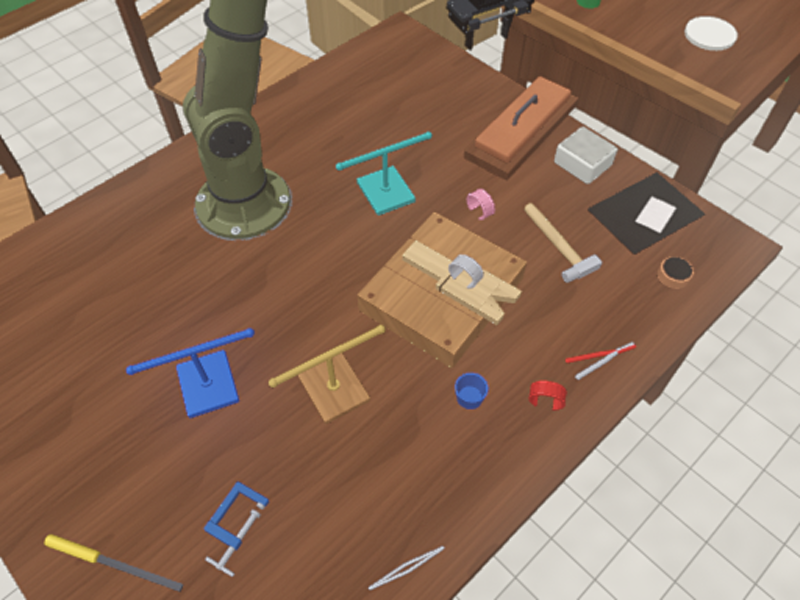

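View pics/top0.png

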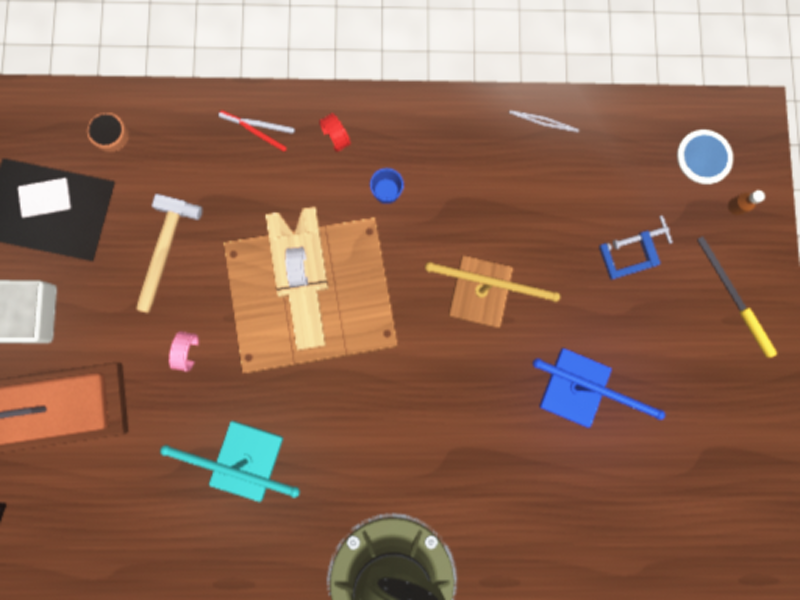

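The top view shows the silver cuff at (295,266) on the pin's nose. The pink C at (183,352) and the red one at (335,132) are look-alikes. The brass stand is at (490,285), with a blue look-alike at (580,388) and a turquoise one at (245,462). The silver cuff and the brass stand fit the description; I'll confirm them in an enlarged crop.

```bash
cat > h.py <<'E'
import numpy as np,cv2
from bench import monitor,get_image
from scipy.spatial.transform import Rotation as R
def ray(d,u,v):
    V=np.array(d["view"]);K=np.array(d["mtx"]);Rm=V[:3,:3];c=-Rm.T@V[:3,3]
    p=np.array([(u-K[0,2])/K[0,0],-(v-K[1,2])/K[1,1],-1.]);return c,Rm.T@p
def onz(d,u,v,z):
    c,r=ray(d,u,v);return c+r*(z-c[2])/r[2]
def proj(d,P):
    V=np.array(d["view"]);K=np.array(d["mtx"]);q=V[:3,:3]@np.array(P)+V[:3,3]
    return K[0,0]*q[0]/-q[2]+K[0,2],K[1,1]*-q[1]/-q[2]+K[1,2]
def tri(d1,p1,d2,p2):
    c1,r1=ray(d1,*p1);c2,r2=ray(d2,*p2)
    t=np.linalg.lstsq(np.c_[r1,-r2],c2-c1,rcond=None)[0]
    a=c1+r1*t[0];b=c2+r2*t[1];return (a+b)/2,np.linalg.norm(a-b)
E
python3 - <<'E'
from h import *
t=get_image("top");s=get_image("scene")
a=t["img"][125:245,140:370,::-1];cv2.imwrite("pics/tc.png",cv2.resize(a,None,fx=3.4,fy=3.4,interpolation=cv2.INTER_CUBIC))
a=s["img"][130:275,165:345,::-1];cv2.imwrite("pics/sc.png",cv2.resize(a,None,fx=4,fy=4,interpolation=cv2.INTER_CUBIC))
E
```

```text
(no output)
```

View pics/tc.png

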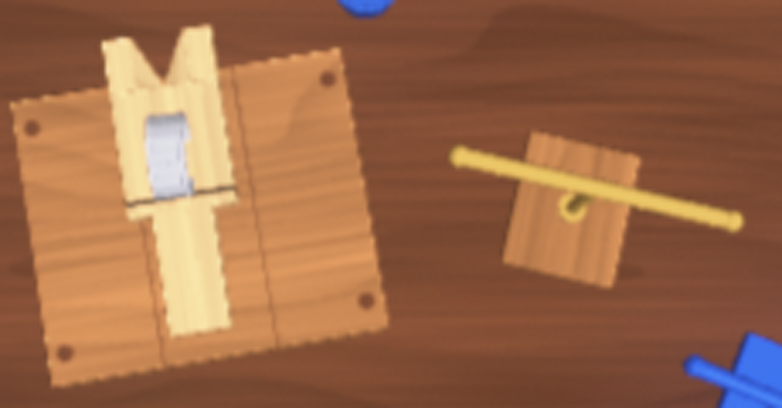

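View pics/sc.png

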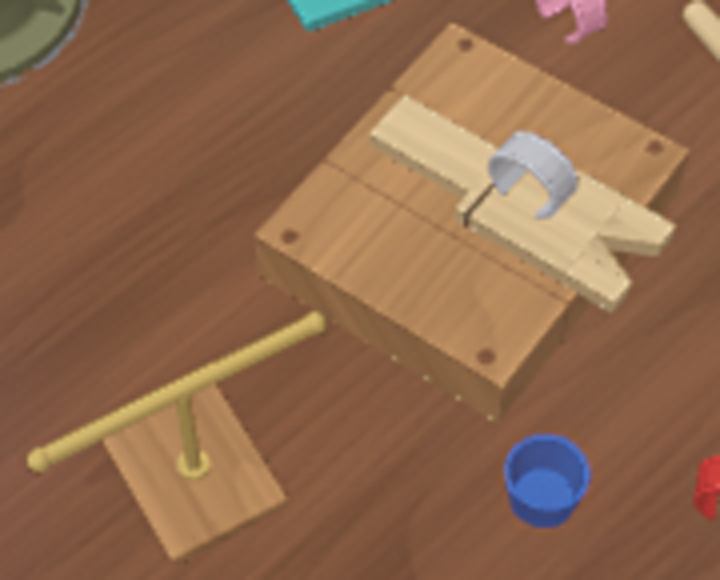

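The crops confirm both: the silver C stands on the nose at (167,155) in the top crop, and the brass T-bar runs from (459,156) to (736,221). I'll measure with masks now.

```bash
cat > meas.py <<'E'
from h import *
def comp(m,near):
    n,l,st,c=cv2.connectedComponentsWithStats(m.astype(np.uint8));best=None
    for i in range(1,n):
        if st[i,4]<25: continue
        ys,xs=np.where(l==i);dd=np.min(np.hypot(xs-near[0],ys-near[1]))
        if best is None or dd<best[0]: best=(dd,i)
    return l==best[1]
def hsv(d): return cv2.cvtColor(d["img"],cv2.COLOR_RGB2HSV).astype(int)
def rect(m): 
    ys,xs=np.where(m);return cv2.minAreaRect(np.c_[xs,ys].astype(np.float32))
E
python3 - <<'E'
from meas import *
t=get_image("top");s=get_image("scene");H=hsv(t);HS=hsv(s)
for n,(u,v) in dict(cuff=(189,170),step=(160,200),dark=(130,250),beech=(198,205),bar=(300,178),line=(191,182),base=(302,200)).items(): print(n,H[v,u])
for n,(u,v) in dict(cuff=(298,170),step=(250,185),beech=(268,160),bar=(205,232)).items(): print('s',n,HS[v,u])
P=lambda u,v:(140+u/3.4,125+v/3.4)
for n,l,z in [("step",[(12,103),(342,49),(387,326),(52,386)],.06),("bar",[(459,156),(736,221)],.135),("line",[(127,205),(236,187)],.078),("tongue",[(171,336),(229,326)],.078),("nose",[(105,42),(211,27)],.078)]:
    print(n,[np.round(onz(t,*P(*p),z)[:2],4).tolist() for p in l])
E
```

```text
cuff [124   9 232]
step [ 13 147 211]
dark [  9 148 121]
beech [ 22  83 248]
bar [ 20 148 226]
line [160   9 173]
base [ 13 151 196]
s cuff [120   6 197]
s step [ 15 125 186]
s beech [ 18  81 221]
s bar [ 17 129 160]
step [[0.6054, 0.3086], [0.6544, 0.0328], [0.4203, -0.006], [0.3705, 0.2672]]
bar [[0.5501, -0.0603], [0.4999, -0.2779]]
line [[0.5174, 0.2075], [0.5328, 0.1188]]
tongue [[0.4107, 0.1692], [0.4189, 0.1226]]
nose [[0.6539, 0.2294], [0.6676, 0.1419]]
```

```bash
python3 - <<'E'
from meas import *
t=get_image("top");s=get_image("scene");H=hsv(t);HS=hsv(s)
mt=comp((H[...,1]<45)&(H[...,2]>120),(189,170));ms=comp((HS[...,1]<45)&(HS[...,2]>80),(298,167))
print(mt.sum(),ms.sum());rt=rect(mt);print(rt,rect(ms))
a=t["img"][150:195,165:215,::-1].copy();b=mt[150:195,165:215];c=a.copy();c[b]=(0,0,255)
A=cv2.resize(np.hstack([a,c]),None,fx=7,fy=7,interpolation=cv2.INTER_NEAREST)
cv2.imwrite("pics/m.png",A)
a=s["img"][145:195,275:325,::-1].copy();b=ms[145:195,275:325];c=a.copy();c[b]=(0,0,255)
cv2.imwrite("pics/m2.png",cv2.resize(np.hstack([a,c]),None,fx=7,fy=7,interpolation=cv2.INTER_NEAREST))
box=cv2.boxPoints(rt)
for z in (.106,.134): print(z,np.round([onz(t,*p,z)[:2] for p in box],4).tolist(),onz(t,*rt[0],z))
E
```

```text
290 257
((189.17037963867188, 170.55531311035156), (24.678550720214844, 12.63861083984375), 86.18592071533203) ((297.59759521484375, 172.8780517578125), (21.39580535888672, 17.49146270751953), 38.65980911254883)
0.106 [[0.5872, 0.1921], [0.5898, 0.1578], [0.5217, 0.1519], [0.5192, 0.1859]] [0.55433789 0.17194079 0.106     ]
0.134 [[0.5815, 0.1878], [0.5841, 0.1544], [0.5177, 0.1486], [0.5152, 0.1818]] [0.54949473 0.16815486 0.134     ]
```

View pics/m.png

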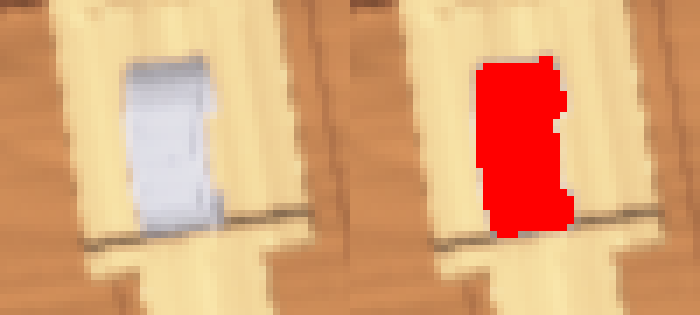

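View pics/m2.png

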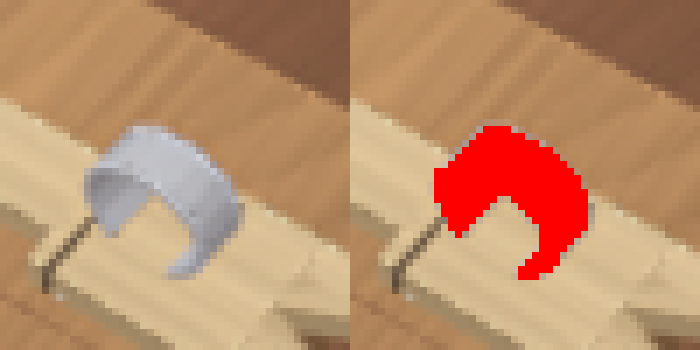

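```bash
python3 - <<'E'
from meas import *
t=get_image("top");s=get_image("scene");H=hsv(t)
m=comp((H[...,1]<45)&(H[...,2]>120),(189,170))
I=t["img"].astype(int)
S=H[...,1].astype(float)
# subpixel left/right edges per row: saturation crossing 42
for v in range(157,185):
    r=S[v];xs=np.where(m[v])[0]
    if len(xs)==0: continue
    a=xs.min();b=xs.max();th=45
    l=a-1+(r[a-1]-th)/(r[a-1]-r[a]+1e-9);q=b+(th-r[b])/(r[b+1]-r[b]+1e-9)
    print(v,round(l,2),round(q,2),np.round(onz(t,l+0,v,.120)[:2],4),np.round(onz(t,q,v,.12)[:2],4))
print(tri(t,(188.6,160),s,(0,0))[1] if 0 else "", proj(s,[.5495,.168,.134]))
E
```

```text
158 191.94 193.08 [0.5864 0.1634] [0.5864 0.1603]
159 183.5 193.88 [0.5835 0.186 ] [0.5837 0.1581]
160 182.68 194.42 [0.5807 0.1882] [0.5809 0.1566]
161 182.5 194.65 [0.5779 0.1886] [0.5782 0.1559]
162 182.43 194.92 [0.5752 0.1887] [0.5755 0.1551]
163 182.4 195.22 [0.5725 0.1887] [0.5727 0.1543]
164 182.4 195.42 [0.5697 0.1886] [0.57   0.1537]
165 182.37 195.52 [0.567  0.1887] [0.5672 0.1533]
166 182.18 194.74 [0.5642 0.1891] [0.5645 0.1554]
167 182.09 193.83 [0.5615 0.1893] [0.5617 0.1578]
168 182.22 193.86 [0.5588 0.1888] [0.559  0.1576]
169 182.32 194.08 [0.556  0.1885] [0.5563 0.157 ]
170 182.42 194.23 [0.5533 0.1882] [0.5535 0.1565]
171 182.51 194.35 [0.5506 0.1879] [0.5508 0.1561]
172 182.57 194.39 [0.5478 0.1876] [0.5481 0.156 ]
173 182.75 194.45 [0.5451 0.1871] [0.5453 0.1558]
174 183.22 194.58 [0.5424 0.1858] [0.5426 0.1553]
175 183.35 194.7 [0.5397 0.1853] [0.5399 0.155 ]
176 183.18 194.86 [0.537  0.1857] [0.5372 0.1545]
177 183.23 195.81 [0.5343 0.1855] [0.5345 0.1519]
178 183.46 196.45 [0.5315 0.1848] [0.5318 0.1501]
179 183.78 196.45 [0.5288 0.1839] [0.5291 0.15  ]
180 184.32 196.45 [0.5261 0.1824] [0.5263 0.15  ]
181 184.4 196.52 [0.5234 0.1821] [0.5236 0.1497]
182 184.6 195.53 [0.5207 0.1815] [0.5209 0.1523]
183 185.15 189.07 [0.518 0.18 ] [0.5181 0.1695]
 (np.float64(296.74413129447663), np.float64(166.98993138472548))
```

```bash
cat >> h.py <<'E'
def togo(pos,yaw):
    """pos=TCP target; yaw=world heading of the jaw axis (mod pi). shift in present tool axes [mm], turn in tool axes"""
    s=monitor.get_state();Rt=R.from_rotvec(s["tool_rot"]);best=None
    for k in (0,np.pi,-np.pi):
        a=yaw+k;y=np.array([np.cos(a),np.sin(a),0]);x=np.array([0,0,-1.]);D=R.from_matrix(np.c_[x,y,np.cross(x,y)])
        w=(Rt.inv()*D).as_rotvec()
        if best is None or np.linalg.norm(w)<np.linalg.norm(best[0]): best=(w,D)
    w,D=best;dp=np.array(pos)-s["position"]
    print("t",round(s["time"],2),"pos",np.round(s["position"],4),"F",np.round(s["ft_force"],2),"grip mm",round(87*s["grip_width"],1))
    print("shift now-axes",np.round(Rt.inv().apply(dp)*1000,1),"after-turn axes",np.round(D.inv().apply(dp)*1000,1),"turn",np.round(w,3),"q7",np.round(s["joint_positions"],2))
E
python3 - <<'E'
from meas import *
t=get_image("top");s=get_image("scene")
FL=onz(t,182.7,159.5,.106);RL=onz(t,185,183,.106);print("cuff yaw",np.arctan2(*(FL-RL)[[1,0]]),FL-RL)
print("ctr",onz(t,188.4,171,.106),onz(t,188.5,172.5,.134))
P=lambda u,v:(140+u/3.4,125+v/3.4)
a=tri(t,P(459,156),s,(245.,210.25));b=tri(t,P(736,221),s,(174.5,245));print(a,b,np.linalg.norm(a[0]-b[0]))
H=hsv(t);print(H[178,300])
m=(H[...,0]>16)&(H[...,0]<25)&(H[...,1]>110)&(H[...,2]>150);m=comp(m,(300,178));print(m.sum(),rect(m))
ys,xs=np.where(m);
for u in (280,290,300,325,335,345,352):
    c=ys[xs==u];c=c[abs(c-(171+(u-275)*.2347))<5];print(u,c.mean(),len(c),onz(t,u,c.mean(),.135))
togo([.553,.170,.42],.11+np.pi/2)
E
```

```text
cuff yaw 0.12072728933598326 [0.06488804 0.00787204 0.        ]
ctr [0.55309331 0.17400345 0.106     ] [0.54424537 0.16980469 0.134     ]
(array([ 0.55194647, -0.05819402,  0.1338318 ]), np.float64(0.00544064801007381)) (array([ 0.50064344, -0.27656205,  0.13567175]), np.float64(0.0028706477042975773)) 0.2243211573563745
[ 20 148 226]
530 ((313.9967956542969, 184.21353149414062), (88.29373931884766, 14.036203384399414), 13.392496109008789)
280 171.5 6 [ 0.54850583 -0.07363319  0.135     ]
290 174.0 5 [ 0.54192646 -0.10036199  0.135     ]
300 176.5 6 [ 0.53534848 -0.12708514  0.135     ]
325 182.5 6 [ 0.51958404 -0.19388231  0.135     ]
335 185.0 5 [ 0.51301031 -0.22058791  0.135     ]
345 187.0 5 [ 0.50778471 -0.24732464  0.135     ]
352 189.0 5 [ 0.50251104 -0.26599442  0.135     ]
t 0.6 pos [0.1814 0.6242 0.4048] F [-0.18 -0.4  -0.34] grip mm 86.7
shift now-axes [ -15.2 -332.4  483.6] after-turn axes [ -15.2 -492.2  319.5] turn [-0.393  0.    -0.   ] q7 [-1.27  0.32 -0.07  1.45  0.02  1.37 -0.06]
```

```bash
python3 -m creep '[[-10,0,0,-0.131,0,0,87],[0,0,0,-0.131,0,0,87],[0,0,0,-0.131,0,0,87],[0,-40,27,0,0,0,87],[0,-40,27,0,0,0,87]]'; python3 -m creep '[[0,-40,27,0,0,0,87],[0,-40,27,0,0,0,87],[0,-40,27,0,0,0,87],[0,-40,27,0,0,0,87],[0,-40,27,0,0,0,87]]';python3 -m creep '[[0,-40,27,0,0,0,87],[0,-40,27,0,0,0,87],[0,-40,27,0,0,0,87],[0,-40,27,0,0,0,87],[0,0,0,0,0,0,87]]'; python3 -c "
from h import *
togo([.553,.170,.42],.11+np.pi/2)"
```

```text
time: 1.1
position: [0.2432, 0.5505, 0.4144]
tool_rot: [-0.09, 1.569, 0.09]
ft_force: [0.9, -0.1, 0.4]
grip_width: 0.998
time: 1.6
position: [0.401, 0.3649, 0.4152]
tool_rot: [-0.086, 1.568, 0.087]
ft_force: [-0.4, 0.2, 0.6]
grip_width: 1.001
time: 2.1
position: [0.5291, 0.2118, 0.4151]
tool_rot: [-0.08, 1.566, 0.074]
ft_force: [0.6, -0.2, -0.5]
grip_width: 1.006
t 2.1 pos [0.5291 0.2118 0.4151] F [ 0.63 -0.16 -0.51] grip mm 87.5
shift now-axes [ -4.6 -43.9  19.7] after-turn axes [ -4.9 -44.1  19.2] turn [-0.012  0.003  0.004] q7 [-0.66  0.14  0.25  1.65 -0.03  1.35  1.27]
```

```bash
python3 -m creep '[[0,-22,10,-0.012,0,0,87],[25,-22,10,0,0,0,60],[30,0,0,0,0,0,55],[0,0,0,0,0,0,55],[0,0,0,0,0,0,55]]'; python3 - <<'E'
from h import *
togo([.553,.170,.308],.11+np.pi/2)
for n,(x0,y0,x1,y1) in dict(scene=(240,60,360,220),top=(120,100,260,240)).items():
    a=get_image(n)["img"][y0:y1,x0:x1,::-1];cv2.imwrite(f"pics/a_{n}.png",cv2.resize(a,None,fx=3.7,fy=3.7,interpolation=cv2.INTER_CUBIC))
E
```

```text
time: 2.6
position: [0.5496, 0.179, 0.36]
tool_rot: [-0.097, 1.57, 0.097]
ft_force: [0.0, 0.3, -0.2]
grip_width: 0.722
t 2.6 pos [0.5496 0.179  0.36  ] F [ 0.03  0.26 -0.19] grip mm 62.9
shift now-axes [52.  -9.4  2.3] after-turn axes [52.  -9.4  2.4] turn [ 0.013 -0.001 -0.   ] q7 [-0.6   0.19  0.28  1.71 -0.06  1.25  1.38]
```

View pics/a_scene.png

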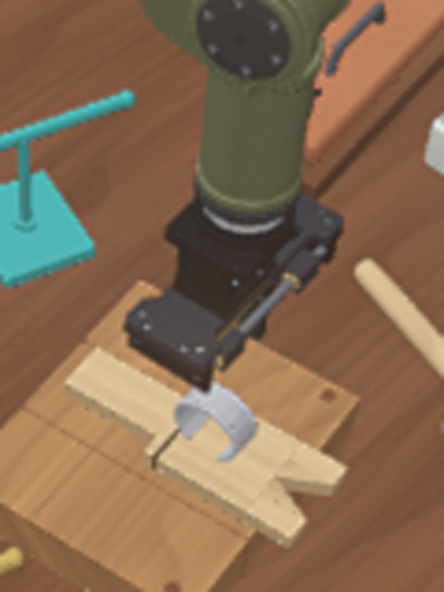

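View pics/a_top.png

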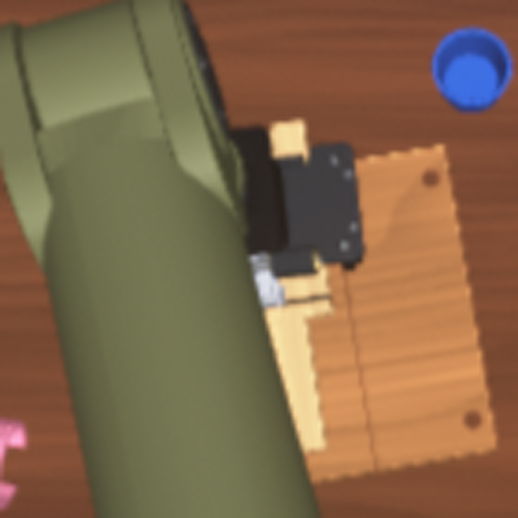

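The scene view shows the fingers straddling the cuff, with the near fingertip at (205,385) just above the crown. I'll correct sideways and check before going down.

```bash
python3 -m creep '[[0,-9.5,2.5,0.01,0,0,58],[20,0,0,0,0,0,58],[0,0,0,0,0,0,58]]'; python3 - <<'E'
from h import *
togo([.553,.170,.308],.11+np.pi/2)
E
```

```text
time: 3.0
position: [0.5533, 0.1683, 0.3388]
tool_rot: [-0.088, 1.571, 0.087]
ft_force: [-1.2, 0.3, -0.5]
grip_width: 0.668
t 3.0 pos [0.5533 0.1683 0.3388] F [-1.17  0.33 -0.45] grip mm 58.1
shift now-axes [30.8  1.8 -0. ] after-turn axes [30.8  1.7 -0.1] turn [ 0.001 -0.002  0.001] q7 [-0.59  0.21  0.28  1.73 -0.06  1.21  1.39]
```

```bash
python3 -m creep '[[10,1.5,0,0,0,0,58],[10,0,0,0,0,0,58],[11,0,0,0,0,0,58],[0,0,0,0,0,0,58],[0,0,0,0,0,0,58]]'; python3 - <<'E'
from h import *
togo([.553,.170,.308],.11+np.pi/2)
a=get_image("scene")["img"][90:210,240:360,::-1];cv2.imwrite(f"pics/b.png",cv2.resize(a,None,fx=5,fy=5,interpolation=cv2.INTER_CUBIC))
E
```

```text
time: 3.5
position: [0.5533, 0.1705, 0.3084]
tool_rot: [-0.088, 1.57, 0.088]
ft_force: [0.9, 0.3, -0.7]
grip_width: 0.668
t 3.5 pos [0.5533 0.1705 0.3084] F [ 0.94  0.32 -0.72] grip mm 58.2
shift now-axes [ 0.4 -0.5 -0.4] after-turn axes [ 0.4 -0.5 -0.4] turn [ 0.002 -0.001  0.   ] q7 [-0.59  0.24  0.28  1.76 -0.07  1.15  1.4 ]
```

View pics/b.png

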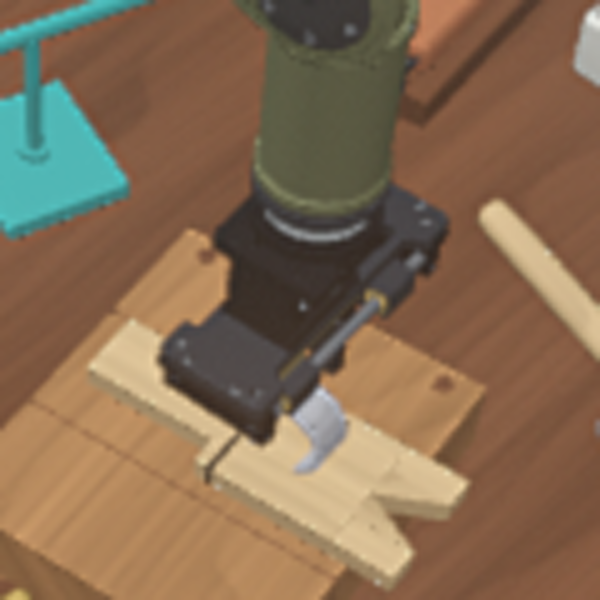

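```bash
python3 -m creep '[[0,0,0,0,0,0,35],[0,0,0,0,0,0,25],[0,0,0,0,0,0,20],[0,0,0,0,0,0,20],[0,0,0,0,0,0,20]]' 20; python3 -m creep '[[0,0,0,0,0,0,20],[0,0,0,0,0,0,20],[-5,0,0,0,0,0,20],[-10,0,0,0,0,0,20],[0,0,0,0,0,0,20]]'; python3 - <<'E'
from h import *
togo([.553,.170,.308],.11+np.pi/2)
a=get_image("scene")["img"][90:210,240:360,::-1];cv2.imwrite(f"pics/c.png",cv2.resize(a,None,fx=5,fy=5,interpolation=cv2.INTER_CUBIC))
E
```

```text
time: 4.05
position: [0.5535, 0.1705, 0.3089]
tool_rot: [-0.088, 1.569, 0.088]
ft_force: [-0.0, -0.1, 0.2]
grip_width: 0.338
time: 4.55
position: [0.554, 0.1706, 0.3256]
tool_rot: [-0.087, 1.566, 0.089]
ft_force: [-0.5, 0.2, -0.3]
grip_width: 0.343
t 4.55 pos [0.554  0.1706 0.3256] F [-0.52  0.25 -0.35] grip mm 29.8
shift now-axes [17.6 -0.5 -1.1] after-turn axes [17.6 -0.5 -1.1] turn [ 0.002  0.003 -0.001] q7 [-0.59  0.22  0.28  1.74 -0.07  1.18  1.39]
```

View pics/c.png

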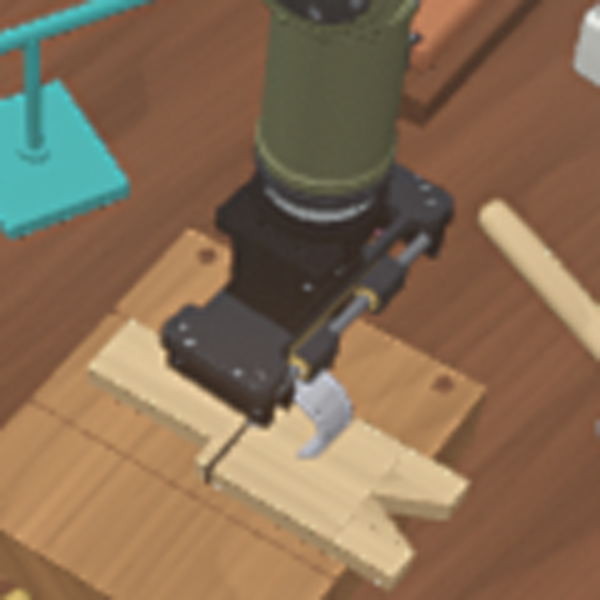

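Cuff gripped (29.8 mm) and clear of the pin. Next I lift it and work out the move to the bar.

```bash
python3 -m creep '[[-30,0,0,0,0,0,20],[-35,0,0,0,0,0,20],[-35,0,0,0,0,0,20],[0,0,0,0,0,0,20]]'; python3 - <<'E'
from h import *
togo([.5376,-.1194,.42],1.336)
E
```

```text
time: 5.0
position: [0.5546, 0.1706, 0.4295]
tool_rot: [-0.085, 1.56, 0.09]
ft_force: [0.1, 0.2, -0.2]
grip_width: 0.337
t 5.0 pos [0.5546 0.1706 0.4295] F [ 0.05  0.24 -0.22] grip mm 29.3
shift now-axes [   8.2 -286.3  -49.4] after-turn axes [   9.5 -286.    50.9] turn [ 0.347  0.009 -0.004] q7 [-0.6   0.16  0.29  1.61 -0.05  1.37  1.38]
```

```bash
python3 -m creep '[[0,0,0,0.115,0.004,0,20],[0,0,0,0.115,0.004,0,20],[0,0,0,0.115,0,-0.004,20],[0,-30,5,0,0,0,20],[0,-35,6,0,0,0,20]]'; python3 -m creep '[[0,-35,6,0,0,0,20],[0,-35,6,0,0,0,20],[0,-35,6,0,0,0,20],[0,-35,6,0,0,0,20],[0,-30,6,0,0,0,20]]';python3 -m creep '[[0,-30,5,0,0,0,20],[0,-15,3,0,0,0,20],[0,0,0,0,0,0,20],[0,0,0,0,0,0,20]]'; python3 - <<'E'
from h import *
togo([.5376,-.1194,.42],1.336)
for n,(x0,y0,x1,y1) in dict(scene=(150,90,300,270),top=(220,100,400,250)).items():
    a=get_image(n)["img"][y0:y1,x0:x1,::-1];cv2.imwrite(f"pics/d_{n}.png",cv2.resize(a,None,fx=3.3,fy=3.3,interpolation=cv2.INTER_CUBIC))
E
```

```text
time: 5.5
position: [0.5487, 0.1059, 0.4229]
tool_rot: [0.176, 1.573, -0.184]
ft_force: [0.0, -0.2, -0.7]
grip_width: 0.336
time: 6.0
position: [0.5385, -0.0697, 0.4242]
tool_rot: [0.18, 1.572, -0.188]
ft_force: [-0.5, 0.2, -1.1]
grip_width: 0.336
time: 6.4
position: [0.5365, -0.1125, 0.4244]
tool_rot: [0.18, 1.572, -0.186]
ft_force: [0.5, 1.3, -1.5]
grip_width: 0.342
t 6.4 pos [ 0.5365 -0.1125  0.4244] F [ 0.45  1.29 -1.52] grip mm 29.7
shift now-axes [ 4.4 -6.4  2.7] after-turn axes [ 4.4 -6.4  2.7] turn [ 0.002 -0.009  0.005] q7 [-0.33  0.1   0.53  1.69 -0.05  1.37  1.54]
```

View pics/d_scene.png

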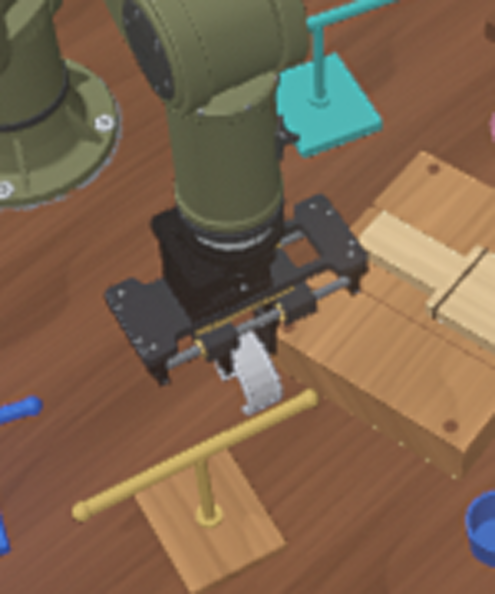

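View pics/d_top.png

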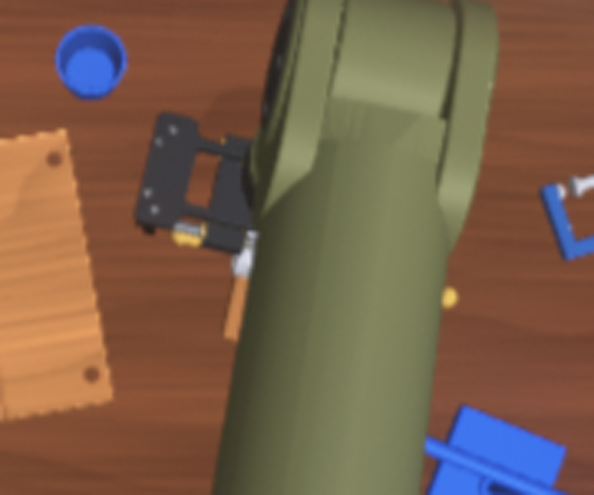

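The scene view shows the cuff hanging crown up from the fingers, its lower end at (260,405), above the near half of the bar. I'll correct the offset and check where the cuff sits relative to the bar.

```bash
python3 -m creep '[[0,-6.5,2.5,0,-0.009,0.005,20],[8,0,0,0,0,0,20],[0,0,0,0,0,0,20]]'; python3 - <<'E'
from h import *
togo([.5376,-.1194,.35],1.336)
st=monitor.get_state();p=np.array(st["position"]);d=get_image("scene");x0,y0=170,140;f=6
a=cv2.resize(d["img"][y0:y0+95,x0:x0+110,::-1],None,fx=f,fy=f,interpolation=cv2.INTER_CUBIC)
yx=np.array([.9726,-.2325,0]);yy=np.array([.2325,.9726,0]);b=np.array([p[0],p[1],p[2]-.308+.078])
for lx,lz,c in [(.017,0,(0,0,255)),(.034,.028,(0,255,0)),(0,.056,(255,0,0)),(-.034,.028,(255,255,0)),(-.017,0,(255,0,255))]:
  for ly in (-.015,.015):
    u,v=proj(d,b+yx*lx+yy*ly+np.array([0,0,lz]));cv2.circle(a,(int((u-x0+.5)*f),int((v-y0+.5)*f)),3,c,-1)
for k in (-.1,-.05,0,.05,.1):
    u,v=proj(d,np.array([.526,-.168,.135])+yy*k);cv2.circle(a,(int((u-x0+.5)*f),int((v-y0+.5)*f)),3,(255,255,255),-1)
cv2.imwrite("pics/e.png",a)
E
```

```text
time: 6.8
position: [0.5371, -0.1199, 0.4157]
tool_rot: [0.182, 1.564, -0.183]
ft_force: [0.0, -0.2, -0.2]
grip_width: 0.343
t 6.8 pos [ 0.5371 -0.1199  0.4157] F [ 0.01 -0.25 -0.25] grip mm 29.8
shift now-axes [65.7  0.7  0.4] after-turn axes [65.7  0.6  0.3] turn [ 0.002 -0.001  0.001] q7 [-0.32  0.1   0.54  1.7  -0.05  1.35  1.56]
```

View pics/e.png

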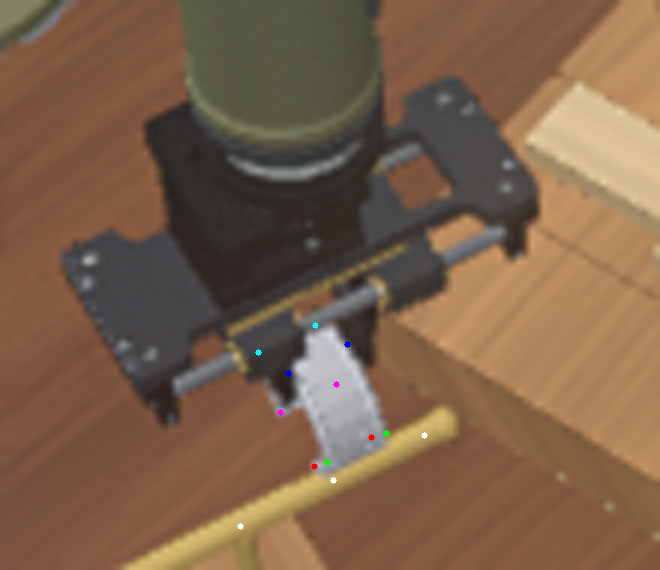

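The drawn check points fit: front end at (325,470), rear end at (280,405), bar dots on the bar. The cuff is upright and astride the bar line. Lowering.

```bash
python3 -m creep '[[15,0.5,0.5,0,0,0,20],[20,0,0,0,0,0,20],[20,0,0,0,0,0,20],[15,0,0,0,0,0,20],[8,0,0,0,0,0,20]]';python3 -m creep '[[3,0,0,0,0,0,20],[0,0,0,0,0,0,20]]'; python3 - <<'E'
from h import *
togo([.5376,-.1194,.326],1.336)
d=get_image("scene");x0,y0=170,140;f=6
cv2.imwrite("pics/f.png",cv2.resize(d["img"][y0:y0+95,x0:x0+110,::-1],None,fx=f,fy=f,interpolation=cv2.INTER_CUBIC))
E
```

```text
time: 7.35
position: [0.5377, -0.1196, 0.3369]
tool_rot: [0.182, 1.564, -0.183]
ft_force: [-0.4, 0.5, -1.3]
grip_width: 0.333
time: 7.55
position: [0.5383, -0.1199, 0.336]
tool_rot: [0.182, 1.562, -0.184]
ft_force: [0.2, -0.8, 0.1]
grip_width: 0.337
t 7.55 pos [ 0.5383 -0.1199  0.336 ] F [ 0.23 -0.77  0.12] grip mm 29.3
shift now-axes [10.   0.3 -0.8] after-turn axes [10.   0.3 -0.8] turn [0.002 0.002 0.001] q7 [-0.31  0.17  0.53  1.81 -0.09  1.19  1.59]
```

View pics/f.png

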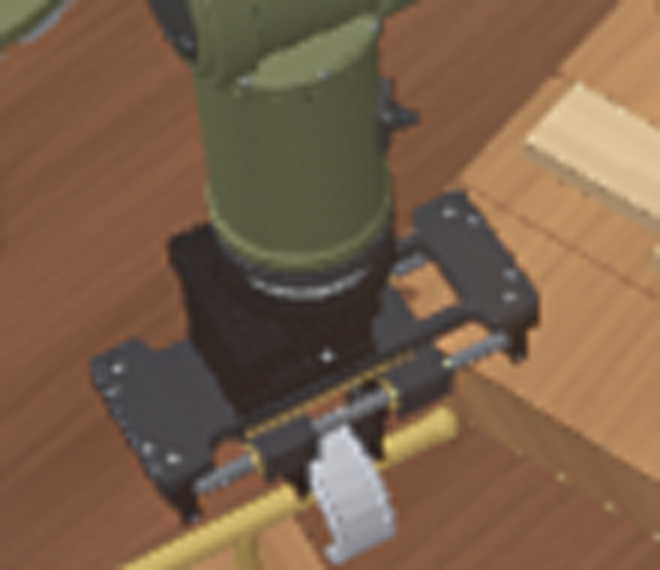

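The bar now passes behind the cuff's front leg, at (340,500). Last bit down in small steps, watching the force.

```bash
for i in 1 2; do python3 -m creep '[[2.5,0,0,0,0,0,20],[2.5,0,0,0,0,0,20],[0,0,0,0,0,0,20]]'; done; python3 -m creep '[[2,0,0,0,0,0,20],[0,0,0,0,0,0,20]]'
```

```text
time: 7.9
position: [0.5381, -0.1199, 0.331]
tool_rot: [0.182, 1.562, -0.183]
ft_force: [0.6, 0.1, -1.5]
grip_width: 0.339
time: 8.2
position: [0.538, -0.1198, 0.3256]
tool_rot: [0.182, 1.562, -0.183]
ft_force: [-0.3, 0.6, -1.3]
grip_width: 0.342
time: 8.4
position: [0.5383, -0.1199, 0.3245]
tool_rot: [0.182, 1.561, -0.183]
ft_force: [-0.1, 0.1, 2.5]
grip_width: 0.335
```

```bash
python3 -m creep '[[-1,0,0,0,0,0,20],[0,0,0,0,0,0,36],[0,0,0,0,0,0,50],[0,0,0,0,0,0,50],[0,0,0,0,0,0,50]]'; python3 -m creep '[[-10,0,0,0,0,0,50],[-20,0,0,0,0,0,50],[-30,0,0,0,0,0,50],[-30,0,0,0,0,0,50],[-20,0,0,0,0,0,50]]'; python3 - <<'E'
from h import *
togo([.459,.153,.42],.165+np.pi/2)
d=get_image("scene");x0,y0=170,140;f=6
cv2.imwrite("pics/g.png",cv2.resize(d["img"][y0:y0+95,x0:x0+110,::-1],None,fx=f,fy=f,interpolation=cv2.INTER_CUBIC))
E
```

```text
time: 8.9
position: [0.5382, -0.1199, 0.325]
tool_rot: [0.182, 1.562, -0.183]
ft_force: [0.0, -0.5, -0.0]
grip_width: 0.545
time: 9.4
position: [0.5382, -0.1201, 0.4382]
tool_rot: [0.182, 1.558, -0.183]
ft_force: [1.3, 0.1, 0.3]
grip_width: 0.576
t 9.4 pos [ 0.5382 -0.1201  0.4382] F [1.28 0.13 0.33] grip mm 50.1
shift now-axes [  17.5  247.4 -140.2] after-turn axes [ 18.2 282.4 -33.3] turn [-0.398  0.005  0.001] q7 [-0.33  0.09  0.54  1.67 -0.05  1.39  1.55]
```

View pics/g.png

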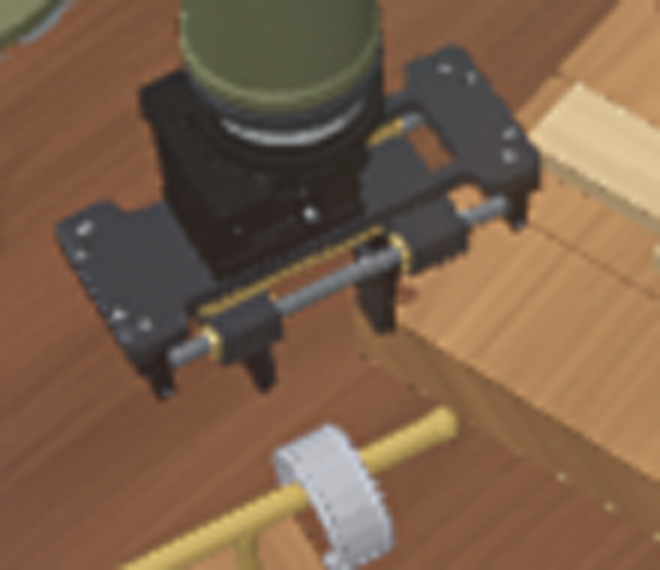

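The cuff hangs crown up on the bar at (335,490), let go. Before moving I'll measure the pin and step again, since the cuff no longer hides them.

```bash
python3 - <<'E'
from h import *
d=get_image("top");x0,y0=140,125;f=5
cv2.imwrite("pics/p.png",cv2.resize(d["img"][y0:y0+115,x0:x0+125,::-1],None,fx=f,fy=f,interpolation=cv2.INTER_CUBIC))
E
```

```text
(no output)
```

View pics/p.png

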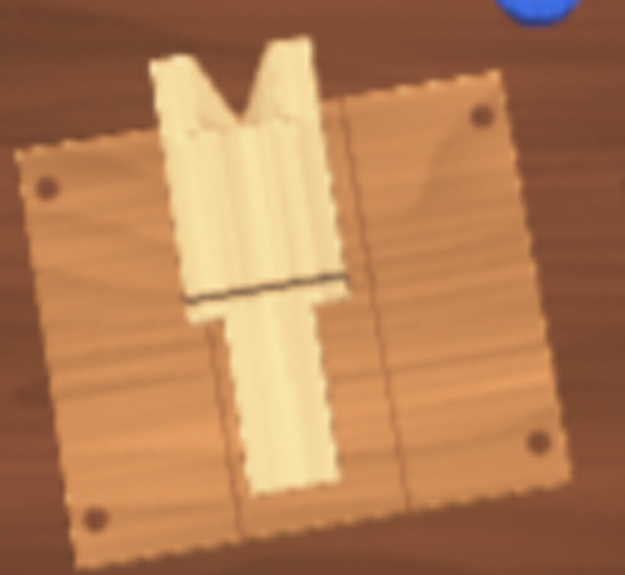

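```bash
cat > pm.py <<'E'
from meas import *
def cross(sig,th,rev=False):
    pass
def measure(v=True):
    d=get_image("top");V=cv2.cvtColor(d["img"],cv2.COLOR_RGB2HSV)[...,2].astype(float)
    S=cv2.cvtColor(d["img"],cv2.COLOR_RGB2HSV)[...,1].astype(float)
    G=cv2.cvtColor(d["img"],cv2.COLOR_RGB2GRAY).astype(float)
    return d,V,S,G
def fit(pts):
    vx,vy,x,y=cv2.fitLine(np.array(pts,np.float32),cv2.DIST_HUBER,0,.01,.01).ravel();return np.array([x,y]),np.array([vx,vy])
def edge(G,cols,rowf,half=5):
    "subpixel strongest brightening going down, in columns"
    out=[]
    for u in cols:
        r0=int(round(rowf(u)));g=np.diff(G[r0-half:r0+half+1,u]);w=np.clip(g,0,None)
        k=np.argmax(w);sl=slice(max(k-1,0),k+2);
        if w[k]<15: continue
        out.append((u,r0-half+.5+np.sum(np.arange(len(w))[sl]*w[sl])/w[sl].sum()))
    return out
def step_edge():
    d,V,S,G=measure()
    f=lambda u:155.3-(u-143.5)*16.4/96.5   # front edge guess px
    cols=list(range(147,168))+list(range(210,237))
    return d,V,S,G,edge(G,cols,f)
E
python3 - <<'E'
from pm import *
d,V,S,G,e=step_edge()
W=[onz(d,u,v,.06)[:2] for u,v in e];p,q=fit(W);q=q*np.sign(-q[1]);print("edge",p,q,"step yaw",np.arctan2(q[0],-q[1]),len(e))
res=[(np.array(w)-p)@np.array([-q[1],q[0]])*1000 for w in W];print(np.round(np.std(res),2))
# dark line
L=[]
for u in range(180,208):
    c=184.8-(u-178)*4.6/31;r=np.arange(int(c)-3,int(c)+5);w=np.clip(np.median(G[r[0]-3:r[-1]+4,u])-20-G[r,u],0,None)
    if w.sum()>0:L.append((u,(r*w).sum()/w.sum()))
WL=[onz(d,u,v,.078)[:2] for u,v in L];pl,ql=fit(WL);ql=ql*np.sign(-ql[1]);print("line",pl,"yaw",np.arctan2(ql[0],-ql[1]),len(L),L[0],L[-1])
# tongue sides
A=[];B=[]
for v in range(192,220):
    row=S[v];c=int(round(191.5+(v-190)*.14));m=c
    th=115
    a=c
    while row[a]<th:a-=1
    b=c
    while row[b]<th:b+=1
    A.append((a+(row[a]-th)/(row[a]-row[a+1]),v));B.append((b-(row[b]-th)/(row[b]-row[b-1]),v))
for s in (A,B):
    w=[onz(d,u,v,.078)[:2] for u,v in s];pp,qq=fit(w);print("side",pp,"yaw",np.arctan(qq[1]/qq[0]))
x=np.array([-q[1],q[0]]);print("dist line to edge",(p-pl)@x*1000, 'at mid')
E
```

```text
edge [0.63569283 0.15051082] [ 0.17658627 -0.9842852 ] step yaw 0.17751713 48
0.74
line [0.5283426 0.1549055] yaw 0.17019817 28 (180, np.float64(184.17808219178082)) (207, np.float64(179.78571428571428))
side [0.45372453 0.17819208] yaw 0.16899386
side [0.45925382 0.12888244] yaw 0.17014754
dist line to edge 104.8872 at mid
```

```bash
python3 -m creep '[[0,0,0,-0.131,0,0,75],[0,0,0,-0.131,0,0,75],[0,0,0,-0.133,0,0,75],[0,30,-4,0,0,0,75],[0,40,-5,0,0,0,75]]'; python3 -m creep '[[0,40,-5,0,0,0,75],[0,40,-5,0,0,0,75],[0,40,-5,0,0,0,75],[0,40,-5,0,0,0,75],[0,30,-4,0,0,0,75]]'; python3 -m creep '[[0,15,-2,0,0,0,75],[0,0,0,0,0,0,75],[0,0,0,0,0,0,75]]';  python3 - <<'E'
from h import *
togo([.4605,.1542,.30],.170+np.pi/2)
E
```

```text
time: 10.05
position: [0.5173, -0.0534, 0.4334]
tool_rot: [-0.125, 1.568, 0.122]
ft_force: [1.4, 0.4, -0.6]
grip_width: 0.845
time: 10.55
position: [0.462, 0.134, 0.4334]
tool_rot: [-0.13, 1.568, 0.128]
ft_force: [0.3, -0.8, 0.4]
grip_width: 0.864
time: 10.85
position: [0.4591, 0.1453, 0.4338]
tool_rot: [-0.129, 1.567, 0.125]
ft_force: [0.3, -0.6, 1.3]
grip_width: 0.866
t 10.85 pos [0.4591 0.1453 0.4338] F [ 0.26 -0.58  1.27] grip mm 75.4
shift now-axes [133.8   8.9   2.9] after-turn axes [133.8   8.6   2.9] turn [-0.008 -0.     0.002] q7 [-0.6  -0.06  0.23  1.82  0.02  1.38  1.36]
```

```bash
python3 -m creep '[[0,8.5,3,-0.008,0,0,75],[25,0,0,0,0,0,75],[35,0,0,0,0,0,75],[35,0,0,0,0,0,75],[35,0,0,0,0,0,75]]'; python3 -m creep '[[0,0,0,0,0,0,75],[0,0,0,0,0,0,75]]';  python3 - <<'E'
from h import *
togo([.4605,.1542,.248],.170+np.pi/2)
d=get_image("scene");x0,y0=215,90;f=5
cv2.imwrite("pics/i.png",cv2.resize(d["img"][y0:y0+115,x0:x0+135,::-1],None,fx=f,fy=f,interpolation=cv2.INTER_CUBIC))
E
```

```text
time: 11.35
position: [0.4613, 0.1539, 0.3034]
tool_rot: [-0.133, 1.565, 0.132]
ft_force: [0.7, -0.2, 0.8]
grip_width: 0.86
time: 11.55
position: [0.4613, 0.1542, 0.305]
tool_rot: [-0.134, 1.566, 0.131]
ft_force: [0.7, 0.1, 0.0]
grip_width: 0.863
t 11.55 pos [0.4613 0.1542 0.305 ] F [0.74 0.07 0.03] grip mm 75.1
shift now-axes [57.   0.2 -0.8] after-turn axes [57.   0.1 -0.8] turn [-0.001  0.     0.002] q7 [-0.6   0.05  0.23  1.98 -0.01  1.12  1.37]
```

View pics/i.png

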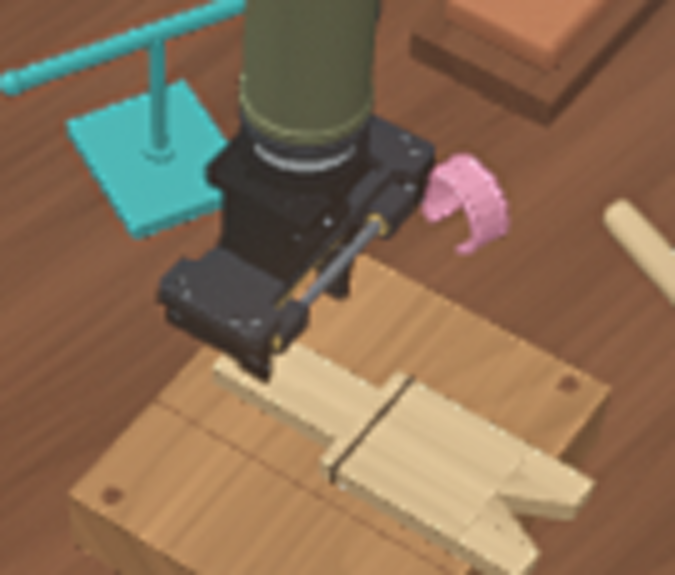

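The fingers straddle the tongue, near tip at (262,375). I'll lower them to about 5 mm above the step and close.

```bash
python3 -m creep '[[20,0,-0.5,0,0,0,75],[20,0,0,0,0,0,75],[10,0,0,0,0,0,75],[6,0,0,0,0,0,75],[0,0,0,0,0,0,75]]'; python3 -m creep '[[0,0,0,0,0,0,60],[0,0,0,0,0,0,50],[0,0,0,0,0,0,42],[0,0,0,0,0,0,42],[0,0,0,0,0,0,42]]' 15;  python3 -m creep '[[0,0,0,0,0,0,42],[0,0,0,0,0,0,42]]'
```

```text
time: 12.1
position: [0.4607, 0.1546, 0.2491]
tool_rot: [-0.134, 1.565, 0.133]
ft_force: [0.0, -1.0, 0.1]
grip_width: 0.862
time: 12.6
position: [0.4606, 0.1545, 0.249]
tool_rot: [-0.134, 1.565, 0.133]
ft_force: [0.1, -0.1, 2.2]
grip_width: 0.571
time: 12.8
position: [0.4606, 0.1545, 0.249]
tool_rot: [-0.134, 1.565, 0.133]
ft_force: [-1.0, -1.0, 4.1]
grip_width: 0.575
```

Gripped at 50 mm. I'll slide it 90 mm along the step, then measure.

```bash
python3 -m creep '[[0,0,4,-0.007,0,0,42],[0,0,8,0,0,0,42],[0,0,10,0,0,0,42],[0,0,10,0,0,0,42],[0,0,8,0,0,0,42]]' 20; python3 -m creep '[[0,0,10,0,0,0,42],[0,0,10,0,0,0,42],[0,0,10,0,0,0,42],[0,0,10,0,0,0,42],[0,0,10,0,0,0,42]]'; python3 -m creep '[[0,0,0,0,0,0,42],[0,0,0,0,0,0,42],[0,0,0,0,0,0,42]]'; python3 - <<'E'
from h import *
togo([.4605+.105*.9842,.1545+.105*.1766,.248],.1775+np.pi/2)
for n,(x0,y0,x1,y1) in dict(scene=(215,90,350,205),top=(140,90,275,210)).items():
    a=get_image(n)["img"][y0:y1,x0:x1,::-1];cv2.imwrite(f"pics/j_{n}.png",cv2.resize(a,None,fx=5,fy=5,interpolation=cv2.INTER_CUBIC))
E
```

```text
time: 13.3
position: [0.4992, 0.1617, 0.249]
tool_rot: [-0.141, 1.569, 0.138]
ft_force: [-6.8, -1.5, 9.7]
grip_width: 0.572
time: 13.8
position: [0.5484, 0.1705, 0.249]
tool_rot: [-0.141, 1.569, 0.139]
ft_force: [-6.0, -0.9, 9.4]
grip_width: 0.571
time: 14.1
position: [0.5494, 0.1706, 0.249]
tool_rot: [-0.14, 1.563, 0.139]
ft_force: [2.9, 1.3, 2.2]
grip_width: 0.57
t 14.1 pos [0.5494 0.1706 0.249 ] F [2.92 1.34 2.16] grip mm 49.6
shift now-axes [ 1.1 -0.2 14.6] after-turn axes [ 1.  -0.2 14.6] turn [0.    0.003 0.001] q7 [-0.56  0.29  0.24  1.83 -0.08  1.03  1.46]
```

View pics/j_scene.png

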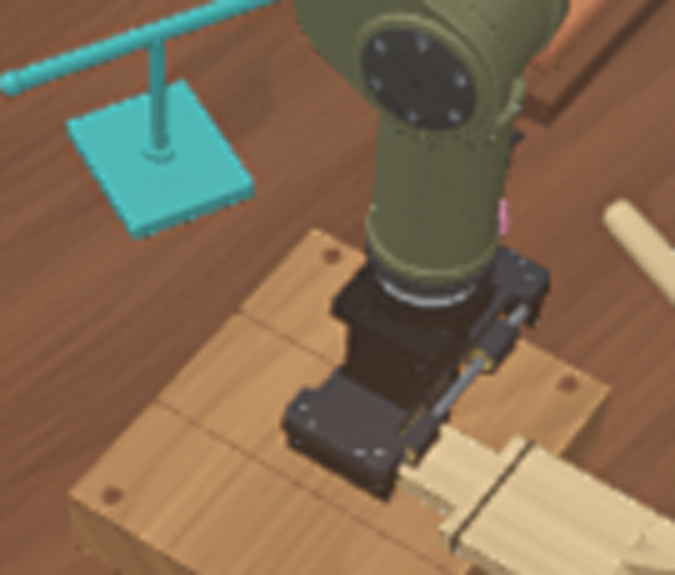

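View pics/j_top.png

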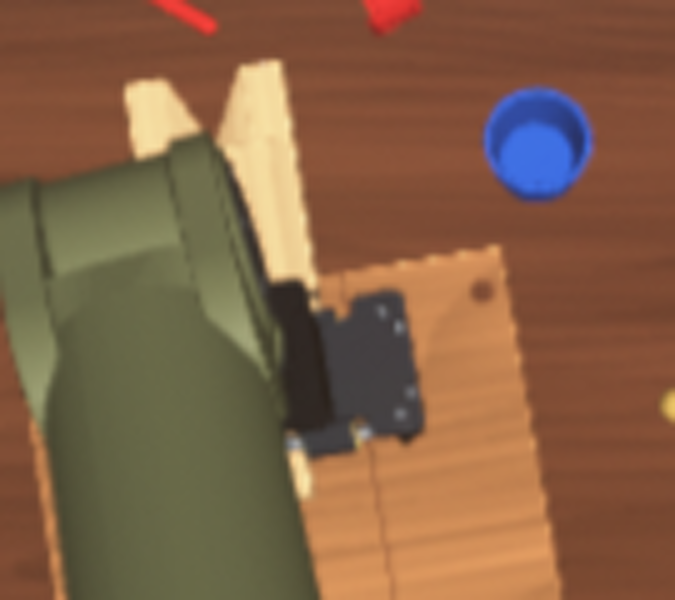

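```bash
python3 - <<'E'
from h import *
d=get_image("scene");x0,y0,f=265,150,7
a=cv2.resize(d["img"][y0:y0+80,x0:x0+90,::-1],None,fx=f,fy=f,interpolation=cv2.INTER_CUBIC)
cv2.imwrite("pics/k.png",a)
e=np.array([-.1766,.9842])
for k in (-.13,-.1,-.07,.07,.1,.12):
    p=np.array([.63569,.15051])+e*(k+.02);u,v=proj(d,[*p,.06]);print(round(k,2),round((u-x0+.5)*f),round((v-y0+.5)*f))
E
```

```text
-0.13 192 525
-0.1 230 477
-0.07 267 430
0.07 430 222
0.1 464 179
0.12 485 152
```

View pics/k.png

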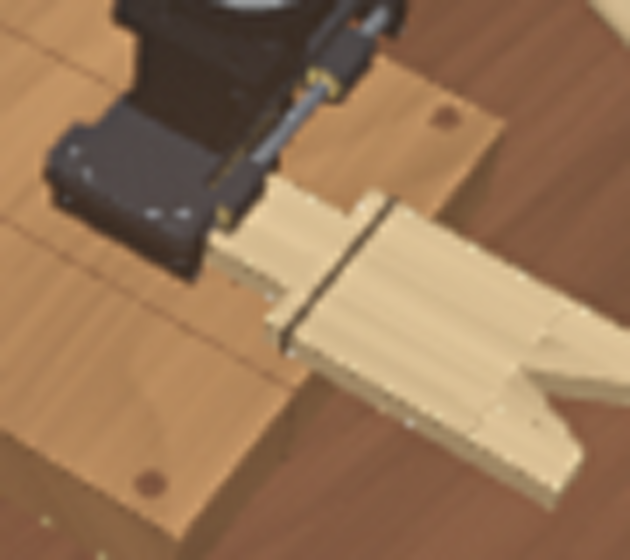

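```bash
cat > lm.py <<'E'
from pm import *
P0=np.array([.63569,.15051]);SX=np.array([.98429,.17659])
def line_scene(a,b,n=12):
    "dark line on pin top, near world points a,b; refine by darkest pixel across (scene view)"
    d=get_image("scene");G=cv2.cvtColor(d["img"],cv2.COLOR_RGB2GRAY).astype(np.float32);W=[]
    for k in np.linspace(.08,.92,25):
        c=a+(b-a)*k;ts=np.arange(-.012,.0121,.0005)
        q=np.array([proj(d,[*(c+SX*t),.078]) for t in ts],np.float32)
        g=cv2.remap(G,q[:,:1].copy(),q[:,1:].copy(),cv2.INTER_LINEAR).ravel()
        w=np.clip(np.median(g)-15-g,0,None)
        if w.sum()>10: W.append(c+SX*(w*ts).sum()/w.sum())
    p,q=fit(W);q=q*np.sign(-q[1]);return d,W,p,q
E
python3 - <<'E'
from lm import *
d=get_image("scene");f=7
a=onz(d,265+390/f-.5,150+203/f-.5,.078)[:2];b=onz(d,265+285/f-.5,150+325/f-.5,.078)[:2]
print(a,b,np.linalg.norm(a-b))
d,W,p,q=line_scene(a,b);print(len(W),"yaw",np.arctan2(q[0],-q[1]),"gap mm",(P0-p)@SX*1000,"ends",[(P0-a)@SX*1000,(P0-b)@SX*1000])
m=(a+b)/2;print("mid y off edge mid",(m-np.array([.630,.171]))@np.array([-SX[1],SX[0]]))
E
```

```text
[0.60695975 0.22241912] [0.61925602 0.13836973] 0.0849440883567791
25 yaw 0.17438228 gap mm 15.61303577102039 ends [np.float64(15.580465475117805), np.float64(18.319650592064292)]
mid y off edge mid 0.012229814928611
```

Scene and arm positions agree on 15 to 16 mm to go, and the pin is square within 0.01 rad.

```bash
python3 -m creep '[[0,0,4,0,0,0,42],[0,0,5,0,0,0,42],[0,0,4,0,0,0,42],[0,0,2,0,0,0,42],[0,0,0,0,0,0,42]]' 30; python3 -m creep '[[0,0,0,0,0,0,42],[0,0,0,0,0,0,42],[0,0,0,0,0,0,42]]'; python3 - <<'E'
from lm import *
a=np.array([.60696,.2224])+SX*.015;b=np.array([.6193,.1384])+SX*.015
d,W,p,q=line_scene(a,b);print(len(W),"yaw",np.arctan2(q[0],-q[1]),"gap mm",(P0-p)@SX*1000)
togo([.4605+.105*.9842,.1545+.105*.1766,.248],.1775+np.pi/2)
x0,y0,f=240,140,6
cv2.imwrite("pics/l.png",cv2.resize(d["img"][y0:y0+95,x0:x0+125,::-1],None,fx=f,fy=f,interpolation=cv2.INTER_CUBIC))
x0,y0=170,160
cv2.imwrite("pics/l2.png",cv2.resize(d["img"][y0:y0+95,x0:x0+100,::-1],None,fx=f,fy=f,interpolation=cv2.INTER_CUBIC))
E
```

```text
time: 14.85
position: [0.5622, 0.1728, 0.249]
tool_rot: [-0.141, 1.572, 0.138]
ft_force: [-6.4, -1.9, 11.3]
grip_width: 0.57
time: 15.15
position: [0.5621, 0.1728, 0.249]
tool_rot: [-0.14, 1.571, 0.138]
ft_force: [-6.6, -1.4, 10.3]
grip_width: 0.571
25 yaw 0.16776283 gap mm 3.7515105573019767
t 15.2 pos [0.5621 0.1728 0.249 ] F [-6.1  -1.1   9.63] grip mm 49.4
shift now-axes [ 1.  -0.   1.8] after-turn axes [ 1.  -0.   1.8] turn [-0.    -0.005  0.001] q7 [-0.55  0.32  0.24  1.79 -0.09  1.05  1.47]
```

View pics/l.png

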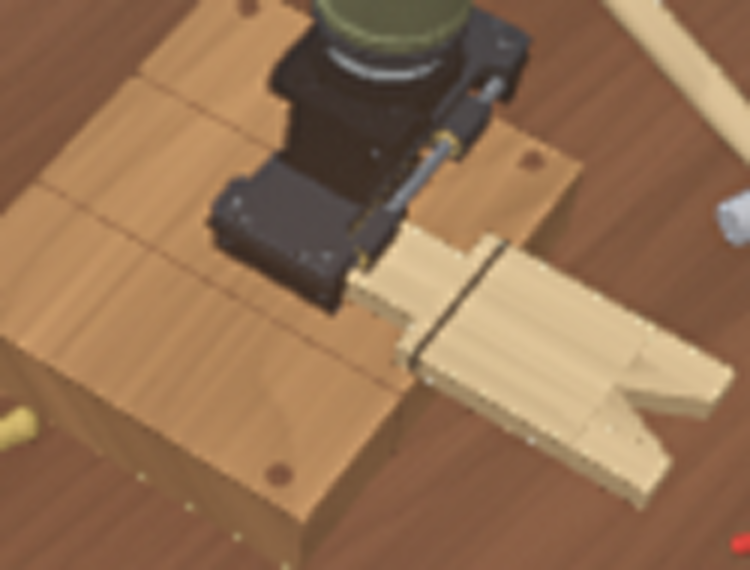

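View pics/l2.png

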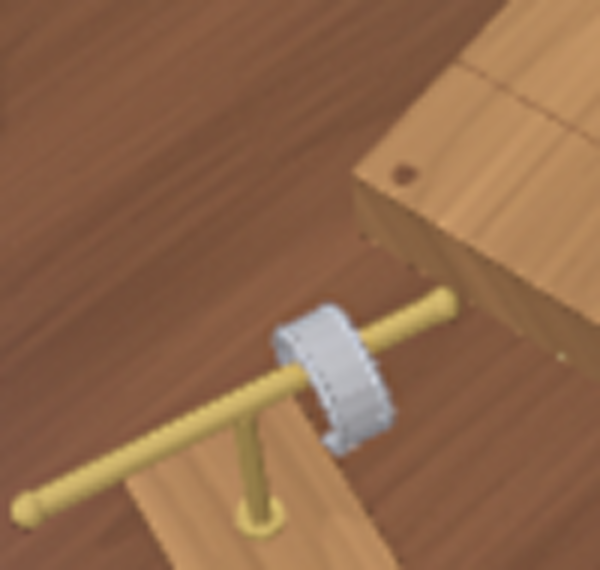

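```bash
python3 -m creep '[[0,0,1.5,0,0,0,42],[0,0,1.5,0,0,0,42],[0,0,0,0,0,0,42],[0,0,0,0,0,0,42],[0,0,0,0,0,0,42]]' 30; python3 - <<'E'
from lm import *
a=np.array([.60696,.2224])+SX*.015;b=np.array([.6193,.1384])+SX*.015
d,W,p,q=line_scene(a,b);print(len(W),"yaw",np.arctan2(q[0],-q[1]),"gap mm",(P0-p)@SX*1000)
togo([.4605+.105*.9842,.1545+.105*.1766,.248],.1775+np.pi/2)
# step edge re-measured in the scene view (bright step -> dark front face), both sides of the pin
G=cv2.cvtColor(d["img"],cv2.COLOR_RGB2GRAY).astype(np.float32);E=np.array([-SX[1],SX[0]])
for ks in (np.linspace(-.11,-.05,20),np.linspace(.085,.115,10)):
    o=[]
    for k in ks:
        ts=np.arange(-.012,.0121,.0005);c=P0+E*(k+.02)
        r=np.array([proj(d,[*(c+SX*t),.06]) for t in ts],np.float32)
        g=cv2.remap(G,r[:,:1].copy(),r[:,1:].copy(),cv2.INTER_LINEAR).ravel();w=np.clip(-np.diff(g),0,None);w[w<w.max()*.5]=0
        o.append(((ts[:-1]+.00025)*w).sum()/w.sum()*1000)
    print("edge offset mm",np.round(np.median(o),2),np.round(np.std(o),2))
x0,y0,f=290,165,12
cv2.imwrite("pics/n.png",cv2.resize(d["img"][y0:y0+50,x0:x0+60,::-1],None,fx=f,fy=f,interpolation=cv2.INTER_CUBIC))
E
```

```text
time: 15.7
position: [0.5649, 0.1733, 0.249]
tool_rot: [-0.14, 1.572, 0.138]
ft_force: [-6.9, -1.3, 11.0]
grip_width: 0.568
25 yaw 0.1672233 gap mm 1.0682343103668481
t 15.75 pos [0.5649 0.1733 0.249 ] F [-6.6  -1.26 11.15] grip mm 49.8
shift now-axes [ 1.  -0.  -1.1] after-turn axes [ 1.  -0.  -1.1] turn [-0.    -0.005  0.001] q7 [-0.55  0.32  0.24  1.78 -0.09  1.05  1.47]
edge offset mm -0.53 0.4
edge offset mm -0.05 0.29
```

View pics/n.png

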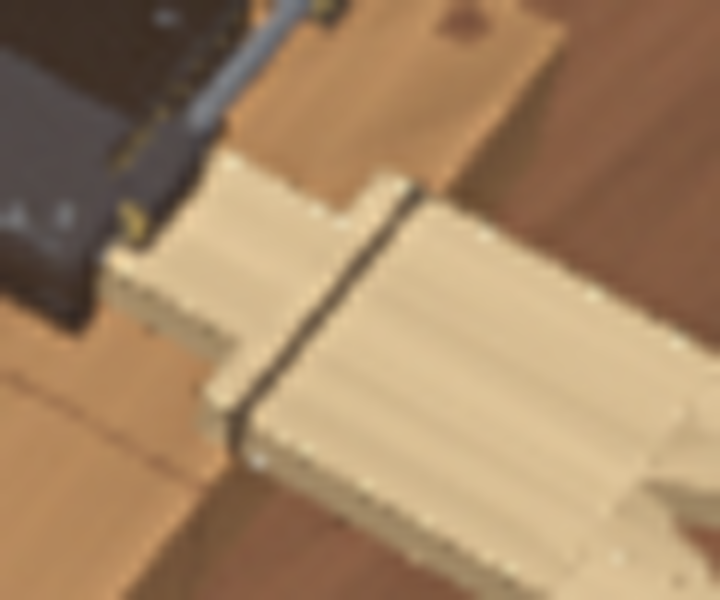

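The line's lower end, at (235,452), meets the step's front edge where it comes out from under the pin, at (235,460). The scene puts the line about 0.8 mm short of the edge, the arm's readings about 1.1 mm past it. One hold to confirm it is at rest, then I hand in.

```bash
python3 -m creep '[[0,0,0,0,0,0,42],[0,0,0,0,0,0,42],[0,0,0,0,0,0,42],[0,0,0,0,0,0,42],[0,0,0,0,0,0,42]]' 30; python3 - <<'E'
from lm import *
a=np.array([.60696,.2224])+SX*.017;b=np.array([.6193,.1384])+SX*.017
d,W,p,q=line_scene(a,b);print("yaw",np.arctan2(q[0],-q[1]),"gap mm",(P0-p)@SX*1000)
from bench import ctrl
print(ctrl.close_job())
E
```

```text
time: 16.25
position: [0.5649, 0.1733, 0.249]
tool_rot: [-0.141, 1.572, 0.138]
ft_force: [-6.5, -1.9, 10.4]
grip_width: 0.568
yaw 0.17160544 gap mm 0.9910272627255703
the job is handed in; nothing more can be done
None
```

I hung the silver cuff crown up on the brass bar and slid the bench pin out about 106 mm. I handed the job in at about 16 s, with the arm still gripping the tongue.

- **Cuff:** the last picture of the stand shows it hanging on the bar, let go and with the bar inside it. I took that picture before the last 3 mm of the slide.
- **Pin position:** the two checks disagree slightly. The scene camera puts the line about 1 mm short of the front edge, and the arm's own readings put it about 1 mm past. Both are inside the 5 mm limit.
- **Square and at rest:** the pin is square to the edge within about 0.01 rad. The arm did not move over the last half second, still gripping the tongue (set to 30 N) and pressing it down with about 10 N.
- **Flatness and other objects:** I judged the pin flat by eye in the pictures. I saw no contact with the clamp, hammer or pot, but did not measure their positions.

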